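Lay out the baking row in reverse

TASK

The four baking things dried in a row on the steel rack's cork mats; move them, one by one, to the ridged wooden board beside it, so that the next baker, who works from the other end, finds them in reverse order: the one now farthest left (as the robot looks at the table) goes in the rightmost bay, the second from left in the second bay from the right, and so on. Each goes in the middle of its bay, over the dark inlay, standing upright on the floor of the bay (the scraper flat, grip up), and the sugar pot must not be tipped over on the way.

Things in the scene. Friction and masses are not known exactly. Their poses are not given: they have to be found in the camera images.
- drying_rack: Source: fixed low steel wire drying rack, 130 (x) x 410 (y) mm, top 26 mm high, on the left or right of the table, with four cork mats in a row centred at x = 0, y = -150, -50, 50, 150 mm. Origin: centre of its underside, on the table; y runs along the row to the robot's left, x away from the robot, z up; yaw within 0.22 rad of straight.
- bay_board: Target: fixed brown wooden board, 130 (x) x 410 (y) x 16 mm, beside the rack. Five ridges (y = -200, -100, 0, 100, 200 mm; 8 wide, 12 tall) part it into four bays 92 mm wide, open front and back, centres x = 0, y = -150, -50, 50, 150 mm, each with a flush dark inlay. Bay floors at z = 16 mm. Origin: centre of underside, on the table; axes as the rack's: y to the robot's left; yaw within 0.22 rad.
- sugar_pot: White ceramic sugar pot, lid latched shut: round, 60 mm diameter, straight sides from 8 to 54 mm up, 67 mm tall with the domed lid, 0.3 kg. Steel hinge roll at its +y rim and thumb tab at -y reach 39 mm from the axis, 52 to 60 mm up: grip the sides along its x, about 38 mm up. Origin: centre of underside, z up. Starts within 0.2 rad of the rack's yaw.
- wheel_holder: Steel pastry wheel holder: round base 56 mm diameter, 8 mm thick; upright post 16 (x) by 30 (y) mm, 8 to 60 mm up; a thin wheel of 34 mm diameter (plane y-z) in its top, up to 81 mm; 0.3 kg. Grip the post along x, about 42 mm up. Origin: centre of the underside of the base, z up. Starts within 0.2 rad of the rack's yaw.
- enamel_mug: Cream enamel mug, open, dark rim: 56 mm outer diameter, 71 mm tall, wall 3 mm, 0.14 kg. Its loop handle (8 mm bar) reaches 53 mm from the axis along +y, 16 to 60 mm up; grip the body along its x, about 45 mm up. Origin: centre of underside, z up. Starts turned 0.55 to 1.0 rad from the rack's yaw (handle aslant).
- scraper: Yellow plastic dough scraper lying flat: blade 76 (x) x 66 (y) x 4 mm, with a grip bar on top near its +x edge: 18 (x) x 66 (y) mm, 4 to 34 mm up, centred at x = +26 mm. 0.08 kg. Grip the bar along x, about 29 mm above the underside. Origin: centre of the blade's underside, z up. Starts within 0.2 rad of the rack's yaw.
- mat_sugar_pot: Fixed cork mat, 104 x 90 x 4 mm, on the drying rack; the sugar pot starts on it, roughly centred. It stays on the rack and never moves, so it goes on marking that thing's place in the starting row. Origin: centre of its underside; axes as the rack's.
- mat_wheel_holder: Fixed cork mat, 104 x 90 x 4 mm, on the drying rack; the pastry wheel holder starts on it, roughly centred. It stays on the rack and never moves, so it goes on marking that thing's place in the starting row. Origin: centre of its underside; axes as the rack's.
- mat_enamel_mug: Fixed cork mat, 104 x 90 x 4 mm, on the drying rack; the mug starts on it, roughly centred. It stays on the rack and never moves, so it goes on marking that thing's place in the starting row. Origin: centre of its underside; axes as the rack's.
- mat_scraper: Fixed cork mat, 104 x 90 x 4 mm, on the drying rack; the scraper starts on it, roughly centred. It stays on the rack and never moves, so it goes on marking that thing's place in the starting row. Origin: centre of its underside; axes as the rack's.

How it is judged:
By the outcome, as a careful person would: the job done as asked, in the order asked, and still so for the second after the job is handed in, with the robot touching nothing.
It also fails if it takes over 128 s, if anything falls off the work surface, if the arm or the gripper's body presses on something with over 40 N, if the wrist force passes 120 N, or if a joint passes its speed limit or range.

ROBOT

A 7-joint arm with a two-finger parallel gripper is mounted at the origin on the work surface. World frame = base frame: x ahead of the robot, y to its left, z up, the work surface at z = 0. Lengths are in m, angles in rad, forces in N, time in s.
With the tool pointing down it reaches from about 0.4 to 0.9 m from the base axis. Payload 5.6 kg.
Tool frame: the origin (TCP) lies midway between the tips of the shut fingers; the grasp point (between the pads) lies 19 mm behind it; z points along the fingers, y is the line along which they close (so a half turn about z gives the same grasp; the last joint's range is limited). The gripper opens to 92 mm and grips with 3 to 60 N. Pads are 20 mm wide; open, the fingers measure 128 mm over their backs; the gripper's body (75 mm by 189 mm) begins 69 mm behind the grasp point.
Start: joints at [1.243, 0.468, -0.012, 1.603, 0.006, 1.071, -0.056], TCP at [0.183, -0.624, 0.215] pointing down, gripper open.
Joint ranges: [-2.53, 2.53], [-0.31, 2.02], [-1.57, 1.55], [0.28, 2.44], [-1.29, 4.43], [0.15, 1.84], [-2.92, 2.92]. Speed limits (rad/s): [2.57, 2.57, 3.14, 3.14, 3.14, 3.14, 3.14].

INTERFACE

Orientations are given as a 3x3 rotation matrix whose columns are the frame's x, y, z axes.
In Python, from station import env, effector, solver, viewer, workorder, search_frame, tip_of gives the robot as it stands. Calls block until the motion is done:
- env.reach(position, orientation): joint-space move of the TCP to a pose.
- env.movel(position, frame=None, rate=0.15): straight line of the TCP; frame=None keeps the orientation; rate is the mean speed in m/s.
- env.goto_joints(angles): joint-space move.
- effector.release() and effector.grasp(squeeze=None): open the fingers fully, or close them until they stop; squeeze is the grip in N (None keeps the last).
- env.pause(seconds).
- solver.inverse_kinematics(position, orientation): joint angles nearest the present ones, or None.
- env.sense(): the state.
- viewer.read_camera(name): name is "scene" or "top" or "wrist"; returns (picture, depth): 480x640x3 uint8, red, green, blue; 480x640 float32, m along the optical axis (not along the pixel's ray), 0 where there is no reading.
- viewer.camera_info(name): a dict with "intrinsics" (3x3 intrinsics, pixels), "eye" and "rotation" of the camera in the world; the wrist camera has in their place "T_tool_cam" (4x4, takes a point from camera to tool coordinates, whose origin is the TCP and whose axes are the flange's). Camera axes: x right, y up, looking along -z (the intrinsics and any distortion apply to the point x, -y, -z); pixel columns grow to the right and rows downward; lengths in m; the calibration is good to about 2 mm. A picture is of the moment at which its call begins: read the wrist's pose just before it. camera_info takes no time and is no camera call.
A pose or a line that the arm cannot do raises env.PlanningError and nothing moves.
- workorder.finish_job(): hands the job in; it is judged then, once.
Trained networks look in the newest picture that a camera, given by its name, has taken for a name from the list of things; names that differ only in an ending like _2 or _b are one class to them, and where a whole thing is asked for, a point or a joint stands for the part that bears it (a point fixed in the world has none). Each returns a list of dicts, best first, with "score" (0 to 1); they miss things now and then, are a little off and sometimes report something else, mostly with a low value. They report only what shows in the picture. A call takes as long as a camera call.
- search_frame(camera, name): "at" ([x, y, z] in m, in world coordinates, good to about 4 mm: the middle of the surface that is visible of it).
- tip_of(camera, name): "at" ([x, y, z] in m, in world coordinates, good to about 4 mm: a listed point, or the origin of a listed thing).
The state is a dict: "t": time; "joint_positions": joint angles; "joint_velocities": joint speeds; "tau": joint torques, N m; "ee_pos": TCP position; "tcp_rot": TCP orientation; "wrist_force": force on the tool from outside, world axes, zero at the start; "moment": the same for the moment, N m; "gripper_width": finger opening in m; "grasp_force": force on a finger pad.
Only numpy, scipy, OpenCV 4.12 (cv2) and the standard library are available. Lean on these libraries where they do the work, as an engineer would, in place of code of your own. Each camera call takes 0.05 s, during which the arm holds its last target. There are 200 camera calls.

## Working session

There is one attempt and no reset: what is moved stays moved. The work goes in short steps, each a Python script; the robot and the scene stay as the last script left them, time stands still between calls to the robot, and variables do not carry over. Pictures are saved under pics/ and viewed, at most 14 in all, crops included, and the job is handed in when it is done.

```bash
mkdir -p pics; ls; python3 - <<'E'
from station import *
import cv2
for c in ["top","scene"]:
    p,d=viewer.read_camera(c); cv2.imwrite(f"pics/{c}0.png",p[:,:,::-1])
    i=viewer.camera_info(c); print(c,{k:(v.round(3).tolist() if hasattr(v,'round') else v) for k,v in i.items()})
    for n in ["drying_rack","bay_board","sugar_pot","wheel_holder","enamel_mug","scraper","mat_sugar_pot","mat_wheel_holder","mat_enamel_mug","mat_scraper"]:
        print(n,[([round(float(x),3) for x in r["at"]],round(r["score"],2)) for r in tip_of(c,n)[:2]])
print(env.sense()["t"],env.sense()["tcp_rot"])
E
```

```text
pics
top {'intrinsics': [[601.862, 0.0, 316.103], [0.0, 601.862, 242.311], [0.0, 0.0, 1.0]], 'eye': [0.305, -0.002, 1.2], 'rotation': [[-0.022, 0.985, -0.172], [-1.0, -0.023, -0.008], [-0.012, 0.172, 0.985]]}
drying_rack [([0.543, 0.222, -0.0], 0.64)]
bay_board []
sugar_pot [([0.542, 0.167, 0.028], 0.98)]
wheel_holder [([0.545, 0.073, 0.033], 0.58)]
enamel_mug [([0.523, 0.37, 0.03], 0.96), ([0.545, 0.073, 0.034], 0.21)]
scraper [([0.538, 0.27, 0.026], 0.83)]
mat_sugar_pot [([0.542, 0.171, 0.026], 0.59), ([0.545, 0.074, 0.034], 0.59)]
mat_wheel_holder [([0.551, 0.074, 0.028], 0.88)]
mat_enamel_mug [([0.544, 0.17, 0.026], 0.57), ([0.559, -0.236, -0.002], 0.46)]
mat_scraper []
scene {'intrinsics': [[443.515, 0.0, 321.442], [0.0, 443.515, 234.557], [0.0, 0.0, 1.0]], 'eye': [0.871, 0.594, 0.69], 'rotation': [[-0.849, -0.352, 0.394], [0.528, -0.565, 0.634], [-0.001, 0.747, 0.665]]}
drying_rack [([0.54, 0.222, 0.002], 0.72)]
bay_board [([0.551, -0.228, 0.003], 0.87)]
sugar_pot [([0.547, 0.171, 0.03], 0.96)]
wheel_holder [([0.543, 0.071, 0.029], 0.95)]
enamel_mug [([0.522, 0.37, 0.028], 0.87)]
scraper [([0.532, 0.267, 0.031], 0.86), ([0.549, 0.171, 0.03], 0.74)]
mat_sugar_pot [([0.542, 0.169, 0.026], 0.92)]
mat_wheel_holder [([0.55, 0.07, 0.027], 0.75), ([0.535, 0.27, 0.026], 0.59)]
mat_enamel_mug [([0.53, 0.368, 0.029], 0.91)]
mat_scraper []
1.1 [[ 9.59736317e-01  2.80902470e-01 -6.95643294e-05]
 [ 2.80902469e-01 -9.59736319e-01 -3.10698004e-05]
 [-7.54909971e-05  1.02780239e-05 -9.99999997e-01]]
```

View pics/top0.png

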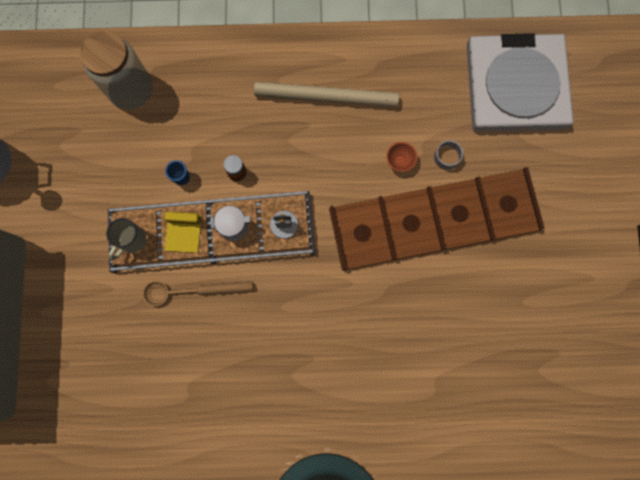

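View pics/scene0.png

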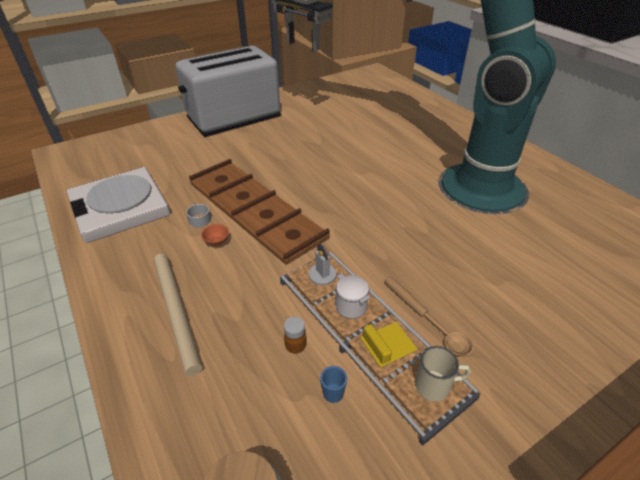

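The top view shows, left to right, the mug (125,237), scraper (182,232), pot (231,222) and wheel holder (284,224). The inlays are at (362,233), (411,223), (460,213) and (508,204). Next I'll measure the board from the inlays and look at the rack with the wrist camera.

```bash
cat > h.py <<'E'
from station import *
import numpy as np, cv2, math
def R(a): # tool down, closing along world angle a
    c,s=math.cos(a),math.sin(a); return np.array([[-s,c,0],[c,s,0],[0,0,-1.]])
def campose(c):
    i=viewer.camera_info(c)
    if "eye" in i: return i["intrinsics"],np.array(i["eye"]),np.array(i["rotation"])
    s=env.sense(); T=np.eye(4); T[:3,:3]=s["tcp_rot"]; T[:3,3]=s["ee_pos"]; T=T@np.array(i["T_tool_cam"])
    return i["intrinsics"],T[:3,3],T[:3,:3]
def px2w(P,uv,z):
    K,e,r=P; uv=np.atleast_2d(uv).astype(float)
    d=np.c_[(uv[:,0]-K[0][2])/K[0][0],-(uv[:,1]-K[1][2])/K[1][1],-np.ones(len(uv))]@r.T
    return e+d*((z-e[2])/d[:,2])[:,None]
def best(p,yaw):
    "down pose closing along yaw (mod pi): the one with last joint nearest mid-range"
    o=[(abs(q[6]),a) for a in (yaw,yaw+math.pi) if (q:=solver.inverse_kinematics(np.array(p),R(a))) is not None]
    return min(o)[1]
E
python3 - <<'E'
from h import *
p=cv2.imread("pics/top0.png"); P=campose("top"); g=cv2.cvtColor(p,cv2.COLOR_BGR2GRAY)
c=[]
for u,v in [(362,233),(411,223),(460,213),(508,204)]:
    w=g[v-14:v+15,u-14:u+15]; m=(w<(np.percentile(w,60)+w.min())/2).astype(np.uint8)
    n,l,s,ce=cv2.connectedComponentsWithStats(m); k=l[14,14]; print(s[k],k); c.append(ce[k]+[u-14,v-14])
X=px2w(P,c,.016); print(X.round(4)); print("step",np.diff(X,axis=0).round(4),X.mean(0))
d=X[0]-X[3]; print("yaw",math.atan2(-d[0],d[1]))
d=np.array([.525,.370])-np.array([.546,.072]);print("rack yaw",math.atan2(-d[0],d[1]))
a=best([.5,.22,.36],.07); env.reach(np.array([.50,.22,.36]),R(a)); P=campose("wrist")
im,dp=viewer.read_camera("wrist"); cv2.imwrite("pics/w1.png",im[:,:,::-1]); np.savez("w1.npz",K=P[0],e=P[1],r=P[2],d=dp)
print(a,P[1],P[2].round(2),env.sense()["t"],np.array(env.sense()["joint_positions"]).round(2))
for n in ["sugar_pot","wheel_holder","enamel_mug","scraper"]: print(n,[(np.round(r["at"],3),round(r["score"],2)) for r in tip_of("wrist",n)[:2]])
E
```

```text
[  6   6  17  17 228] 1
[  6   6  17  17 223] 1
[  5   6  18  17 222] 1
[  6   5  17  17 223] 1
[[ 0.5293 -0.0842  0.016 ]
 [ 0.5471 -0.1829  0.016 ]
 [ 0.5646 -0.2813  0.016 ]
 [ 0.5825 -0.3795  0.016 ]]
step [[ 0.0178 -0.0986  0.    ]
 [ 0.0175 -0.0984  0.    ]
 [ 0.0178 -0.0982  0.    ]] [ 0.55589515 -0.23198334  0.016     ]
yaw 0.1781233060345928
rack yaw 0.07035349417079322
0.07 [0.49530231 0.30348154 0.52952192] [[ 1.   -0.07 -0.02]
 [ 0.07  0.95  0.3 ]
 [ 0.   -0.3   0.95]] 4.3417 [ 0.49  0.51 -1.35  1.62  0.5   1.42 -0.84]
sugar_pot [(array([0.545, 0.171, 0.03 ]), 0.93)]
wheel_holder [(array([0.543, 0.073, 0.035]), 0.77)]
enamel_mug []
scraper [(array([0.535, 0.272, 0.031]), 0.87)]
```

View pics/w1.png

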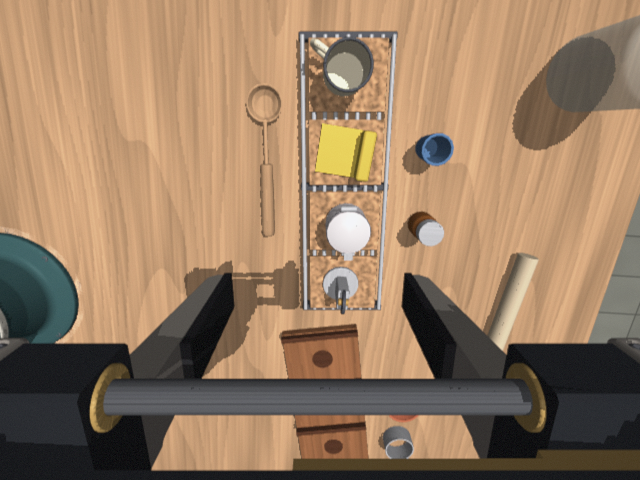

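The wrist view shows the mug rim at about (348,66) with its handle tip at (315,43). The scraper bar runs from (369,131) to (362,181). The pot's hinge is at (348,209) and its tab at (348,258), and the wheel's edge is near (342,298). I'll compute the yaws from these.

```bash
python3 - <<'E'
from h import *
z=np.load("w1.npz"); P=(z["K"],z["e"],z["r"])
def yaw(a,b,z): 
    A,B=px2w(P,[a,b],z); d=B-A; print(A.round(3),B.round(3),round(math.atan2(-d[0],d[1]),3))
print("scraper bar");yaw((362,181),(369,131),.064)
print("pot");yaw((348,258),(348,209),.086)
h=px2w(P,(316,43),.072)[0]; r=px2w(P,(348,66),.101)[0]; print("mug",h,r, math.atan2(-(h-r)[0],(h-r)[1]))
im=cv2.imread("pics/w1.png"); a=cv2.resize(im[25:105,295:400],None,fx=3.8,fy=3.8,interpolation=2); b=cv2.resize(im[200:318,295:400],None,fx=3.8,fy=3.8,interpolation=2)
b=b[:450]; a=cv2.copyMakeBorder(a,0,450-a.shape[0],0,0,0); cv2.imwrite("pics/c1.png",np.hstack([a,b])); print(a.shape,b.shape)
E
```

```text
scraper bar
[0.56  0.237 0.064] [0.562 0.301 0.064] -0.031
pot
[0.549 0.133 0.086] [0.543 0.202 0.086] 0.097
mug [0.4870878  0.39591577 0.072     ] [0.52512771 0.36951818 0.101     ] 0.9641461176544858Traceback (most recent call last):
  File "<stdin>", line 9, in <module>
    return _nx.concatenate(arrs, 1, dtype=dtype, casting=casting)
           ~~~~~~~~~~~~~~~^^^^^^^^^^^^^^^^^^^^^^^^^^^^^^^^^^^^^^^
ValueError: all the input array dimensions except for the concatenation axis must match exactly, but along dimension 0, the array at index 0 has size 450 and the array at index 1 has size 448
```

```bash
cat >> h.py <<'E'
BC=np.array([.556,-.232]); BY=.178; ZC=.22
def bay(y): return BC+y*np.array([-math.sin(BY),math.cos(BY)])
def V(xy,z): return np.array([xy[0],xy[1],z])
def go(p,a):
    try: env.movel(p,R(a),rate=.3)
    except env.PlanningError as e: print("movel failed",e); env.reach(p,R(a))
def st(m):
    s=env.sense(); print(m,"t",round(s["t"],1),"pos",np.round(s["ee_pos"],3),"w",round(s["gripper_width"],4),"f",np.round(s["wrist_force"],1),"gf",np.round(s["grasp_force"],1),"q",np.round(s["joint_positions"],2))
def above(xy,yaw):
    a=best(V(xy,ZC),yaw); go(V(xy,ZC),a); return a
def pick(xy,a,h,sq):
    effector.release(); go(V(xy,ZC),a); env.movel(V(xy,.030+h-.019),R(a),rate=.12); st("down")
    effector.grasp(sq); st("grasp"); env.movel(V(xy,ZC),rate=.15); st("lift")
def place(xy,a,h,gap=.0015):
    go(V(xy,ZC),a); env.movel(V(xy,.016+h-.019+.02),rate=.15); env.movel(V(xy,.016+h-.019+gap),rate=.04); st("placed")
    effector.release(); env.pause(.2); env.movel(V(xy,ZC),rate=.15); st("up")
E
python3 - <<'E'
from h import *
xy=(.524,.370); a=above(xy,.95); print(a)
b=a+.178+.1
print(solver.inverse_kinematics(V(bay(-.15),.06),R(b)))
pick(xy,a,.045,15)
E
```

```text
0.95
[ 1.23135931  1.17270651 -1.28633417  1.52768128  1.14765395  1.32663061
  1.04212578]
down t 7.6 pos [0.524 0.37  0.057] w 0.0923 f [-0.  -0.   1.1] gf 0.0 q [ 0.05  1.01 -1.14  1.68  1.    1.15 -0.43]
grasp t 8.2 pos [0.524 0.37  0.056] w 0.055 f [0.6 0.9 0.8] gf 15.0 q [ 0.05  1.01 -1.14  1.68  1.    1.15 -0.43]
lift t 9.4 pos [0.524 0.369 0.219] w 0.055 f [-0.5 -0.5 -2.1] gf 15.0 q [ 0.11  0.85 -1.29  1.57  0.83  1.37 -0.32]
```

```bash
python3 - <<'E'
from h import *
place(bay(-.15),.95+.278,.045)
xy=(.561,.269); a=above(xy,-.03); print(a); pick(xy,a,.029,15)
E
```

```text
placed t 13.9 pos [ 0.583 -0.38   0.043] w 0.0551 f [-0.3 -0.6 -0.8] gf 15.0 q [ 1.23  1.21 -1.29  1.53  1.18  1.33  1.03]
up t 16.1 pos [ 0.582 -0.38   0.219] w 0.092 f [0.7 0.8 0.4] gf 0.0 q [ 1.25  1.04 -1.43  1.42  1.02  1.53  1.11]
-0.03
down t 20.6 pos [0.561 0.269 0.041] w 0.0921 f [0.2 0.6 1.2] gf 0.0 q [ 0.16  0.91 -0.99  1.74  0.89  1.01 -1.2 ]
grasp t 21.7 pos [0.561 0.269 0.04 ] w 0.0179 f [-0.2 -0.9  0. ] gf 15.0 q [ 0.16  0.91 -0.99  1.74  0.89  1.01 -1.2 ]
lift t 23.0 pos [0.561 0.269 0.219] w 0.0179 f [-1.   0.2 -0.9] gf 15.0 q [ 0.26  0.73 -1.16  1.62  0.69  1.26 -1.06]
```

```bash
python3 - <<'E'
from h import *
a=BY; place(bay(-.05)+.026*np.array([math.cos(a),math.sin(a)]),a,.029)
xy=(.545,.170); a=above(xy,.097); print(a); P=campose("wrist"); im,d=viewer.read_camera("wrist"); cv2.imwrite("pics/w2.png",im[:,:,::-1]); np.savez("w2.npz",K=P[0],e=P[1],r=P[2])
for n in ["sugar_pot","wheel_holder"]: print(n,[(np.round(r["at"],3),round(r["score"],2)) for r in tip_of("wrist",n)[:2]])
viewer.read_camera("top")
for n in ["sugar_pot","wheel_holder","scraper","enamel_mug"]: print(n,[(np.round(r["at"],3),round(r["score"],2)) for r in tip_of("top",n)[:2]])
print([bay(y) for y in (-.15,-.05)])
E
```

```text
placed t 26.9 pos [ 0.59  -0.276  0.027] w 0.0177 f [ 0.3  0.1 -0.7] gf 15.0 q [ 1.06  1.03 -1.07  1.66  1.    1.1  -0.14]
up t 29.7 pos [ 0.59  -0.277  0.219] w 0.0921 f [-0.  -0.8  0.6] gf 0.0 q [ 1.13  0.84 -1.24  1.54  0.8   1.35 -0.02]
0.097
sugar_pot [(array([0.545, 0.171, 0.031]), 0.92)]
wheel_holder [(array([0.543, 0.074, 0.033]), 0.71)]
sugar_pot [(array([0.542, 0.168, 0.026]), 0.43)]
wheel_holder []
scraper [(array([ 0.565, -0.279,  0.011]), 0.7)]
enamel_mug [(array([ 0.579, -0.381,  0.018]), 0.71)]
[array([ 0.58255923, -0.37962997]), array([ 0.56485308, -0.28120999])]
```

View pics/w2.png

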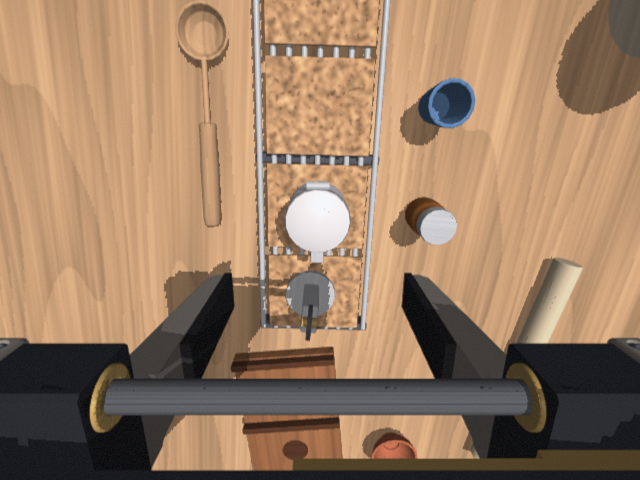

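The pot's hinge is at (318,186) and its tab at (316,258), so my grip line along its x is right. The scraper and mug are within 4 mm of their bay centres. Next is the pot.

```bash
python3 - <<'E'
from h import *
z=np.load("w2.npz"); P=(z["K"],z["e"],z["r"]); A,B=px2w(P,[(316,258),(318,186)],.086); d=B-A; print(A,B,y:=math.atan2(-d[0],d[1]))
xy=(.545,.170); pick(xy,y,.038,25); place(bay(.05),BY,.038)
xy=(.543,.135); a=above(xy,.1); P=campose("wrist"); im,d=viewer.read_camera("wrist"); cv2.imwrite("pics/w3.png",cv2.resize(im[150:400,200:440,::-1],None,fx=2.4,fy=2.4)); np.savez("w3.npz",K=P[0],e=P[1],r=P[2])
print("wheel_holder",[(np.round(r["at"],3),round(r["score"],2)) for r in tip_of("wrist","wheel_holder")[:2]])
viewer.read_camera("top")
print("pot",[(np.round(r["at"],3),round(r["score"],2)) for r in tip_of("top","sugar_pot")[:2]],bay(.05))
E
```

```text
[0.54803243 0.13438021 0.086     ] [0.54329419 0.20213186 0.086     ] 0.06982175983901788
down t 33.8 pos [0.545 0.17  0.05 ] w 0.0919 f [-0.4 -0.3  0.6] gf 0.0 q [ 0.37  0.86 -1.03  1.86  0.9   0.98 -1.  ]
grasp t 34.4 pos [0.545 0.17  0.049] w 0.0594 f [ 0.3 -0.9  0.6] gf 25.0 q [ 0.37  0.86 -1.03  1.86  0.9   0.98 -1.  ]
lift t 35.7 pos [0.545 0.17  0.219] w 0.0596 f [-0.3 -0.4 -3.2] gf 25.0 q [ 0.5   0.68 -1.23  1.74  0.68  1.23 -0.85]
placed t 38.9 pos [ 0.547 -0.183  0.036] w 0.0592 f [ 1.   0.3 -4.2] gf 25.0 q [ 1.02  0.94 -1.09  1.85  0.99  1.02 -0.32]
up t 41.1 pos [ 0.547 -0.183  0.219] w 0.0918 f [ 0.1  0.3 -0.6] gf 0.0 q [ 1.14  0.75 -1.31  1.73  0.75  1.28 -0.17]
wheel_holder [(array([0.542, 0.076, 0.03 ]), 0.72), (array([0.54 , 0.221, 0.001]), 0.48)]
pot [(array([ 0.546, -0.185,  0.013]), 0.63)] [ 0.54714692 -0.18279001]
```

View pics/w3.png

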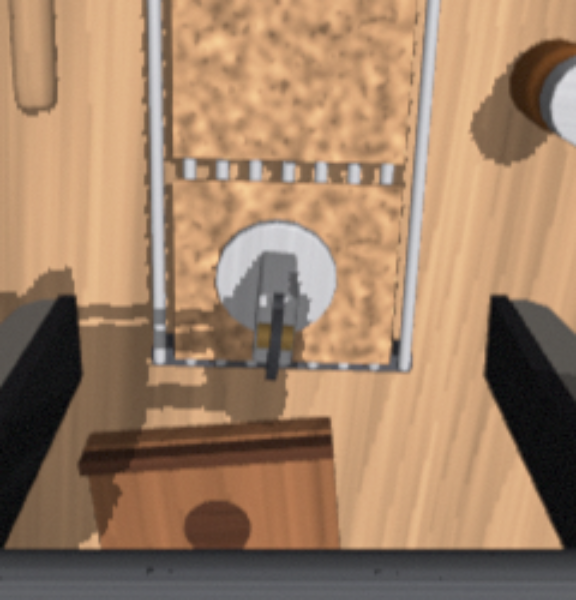

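Base centre at (276,275) in the crop. The post-top edges run (257,300)→(253,360) and (297,300)→(293,360), tilted only slightly.

```bash
python3 - <<'E'
from h import *
z=np.load("w3.npz"); P=(z["K"],z["e"],z["r"]); ys=[]
for p,q in [((253,360),(257,300)),((293,360),(297,300))]:
    A,B=px2w(P,np.array([p,q])/2.4+[200,150],.09); d=B-A; ys.append(math.atan2(-d[0],d[1])); print(A,B)
print("base",px2w(P,np.array([276,275])/2.4+[200,150],.038),ys); y=float(np.mean(ys))
xy=(.543,.073); pick(xy,y,.042,30); place(bay(.15),BY,.042)
go(V((.45,.1),.3),BY)
im,d=viewer.read_camera("top"); cv2.imwrite("pics/top1.png",cv2.resize(im[140:290,310:560,::-1],None,fx=3,fy=3))
for n,b in [("enamel_mug",-.15),("scraper",-.05),("sugar_pot",.05),("wheel_holder",.15)]: print(n,bay(b),[(np.round(r["at"],3),round(r["score"],2)) for r in tip_of("top",n)[:2]])
im,d=viewer.read_camera("scene"); cv2.imwrite("pics/scene1.png",cv2.resize(im[130:280,150:350,::-1],None,fx=4,fy=4))
for n in ["enamel_mug","scraper","sugar_pot","wheel_holder"]: print(n,[(np.round(r["at"],3),round(r["score"],2)) for r in tip_of("scene",n)[:2]])
E
```

```text
[0.53998615 0.0568004  0.09      ] [0.53919407 0.08307467 0.09      ]
[0.55596333 0.05840836 0.09      ] [0.5547951  0.08464489 0.09      ]
base [[0.54731311 0.07288241 0.038     ]] [0.030137393128904816, 0.04449746960741879]
down t 44.6 pos [0.544 0.073 0.054] w 0.0919 f [ 0.6  0.8 -0.1] gf 0.0 q [ 0.57  0.83 -1.05  1.92  0.9   0.96 -0.88]
grasp t 45.7 pos [0.544 0.073 0.053] w 0.0155 f [ 2.2  0.  -1.2] gf 30.0 q [ 0.57  0.83 -1.05  1.92  0.9   0.96 -0.88]
lift t 47.0 pos [0.542 0.073 0.219] w 0.0156 f [ 0.5  0.5 -3.7] gf 30.0 q [ 0.71  0.65 -1.26  1.8   0.67  1.21 -0.72]
placed t 49.5 pos [ 0.529 -0.084  0.04 ] w 0.0161 f [ 0.2  0.  -3.6] gf 30.0 q [ 0.89  0.87 -1.09  1.95  0.97  0.97 -0.51]
up t 52.2 pos [ 0.529 -0.084  0.219] w 0.0923 f [-0.2 -0.2 -0.3] gf 0.0 q [ 1.04  0.68 -1.34  1.82  0.71  1.23 -0.33]
enamel_mug [ 0.58255923 -0.37962997] [(array([ 0.581, -0.383,  0.018]), 0.78)]
scraper [ 0.56485308 -0.28120999] [(array([ 0.566, -0.284,  0.017]), 0.88)]
sugar_pot [ 0.54714692 -0.18279001] [(array([ 0.549, -0.185,  0.013]), 0.7)]
wheel_holder [ 0.52944077 -0.08437003] [(array([ 0.53 , -0.083,  0.017]), 0.59)]
enamel_mug [(array([ 0.583, -0.38 ,  0.013]), 0.8)]
scraper [(array([ 0.565, -0.28 ,  0.013]), 0.64)]
sugar_pot [(array([ 0.548, -0.181,  0.015]), 0.98)]
wheel_holder [(array([ 0.525, -0.085,  0.016]), 0.92)]
```

View pics/top1.png

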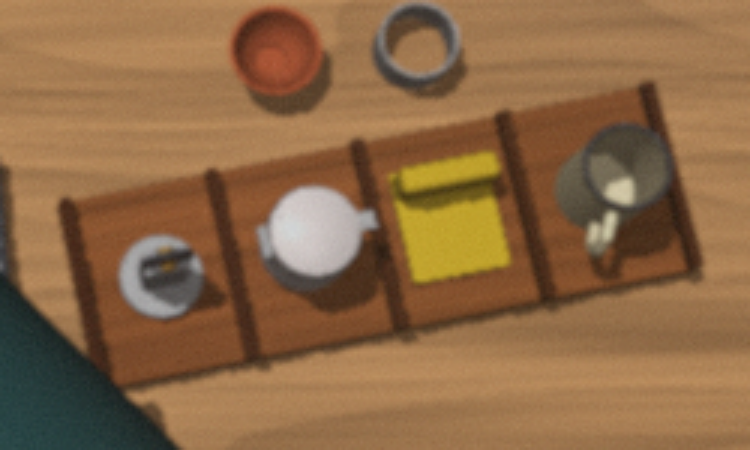

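View pics/scene1.png

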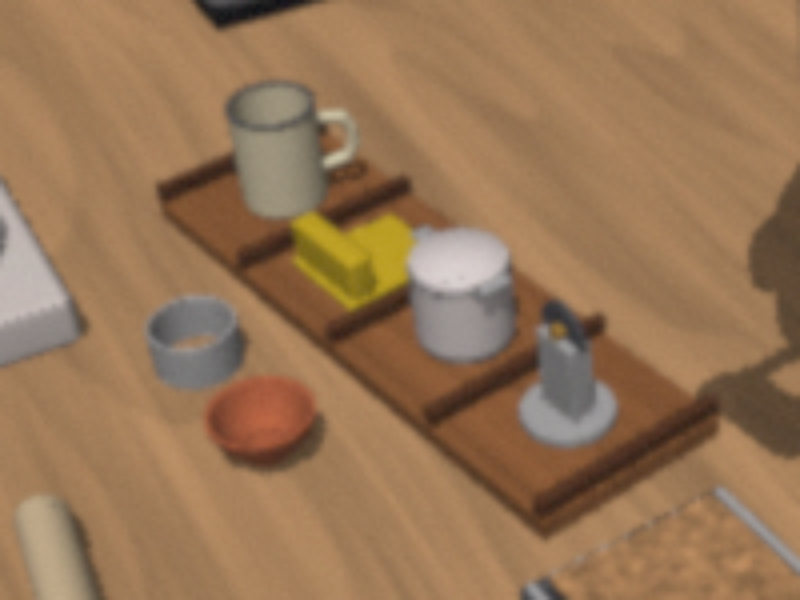

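Both views show all four standing upright in their bays, centred within about 4 mm. From left to right they are the wheel, pot, scraper and mug, which is the reverse of the starting row.

```bash
python3 -c "
from station import *
print(workorder.finish_job())"
```

```text
the job is handed in; nothing more can be done
None
```

The job is handed in: the wheel holder, sugar pot, scraper and mug stand in reverse order (left to right) in their bays, each upright and within about 4 mm of its bay centre, and the pot was never tipped.

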